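Hold down the lens edger's recessed reset switch with its key

TASK

The lens edger has tripped. Lift the orange reset key straight out of its cavity in the white nest block, put its shank down through the aperture in the red plate of the grey switch box, press the recessed red button fully down without forcing it, keep it down for about three seconds, and finish while still gripping the key and holding the button down. Do not press the white button in the other switch box, and leave the clear lens, the blue lens blank and the pliers where they lie.

Things in the scene. Friction and masses are not known exactly. Their poses are not given: they have to be found in the camera images.
- key_grip (a point): centre of the grip of the orange plastic reset key (about 40 g, upright in the nest). Top to bottom: flat grip 24 mm along x, 14 mm thick along y, 48 mm tall (this point is at its mid-height); flange 30 x 20 x 8 mm; round shank 8 mm in diameter, 46 mm long. z points up the key. In the nest the flange is flush with the block's top: the whole grip stands free above it
- key_tip (a point): lower end of the key's shank, on its axis, 78 mm below key_grip along the key's z
- nest: white plastic nest block, fixed to the bench, 80 (x) x 64 (y) x 60 mm high, origin at the centre of its underside. Its open cavity in the middle of the top is shaped to the key: a pocket 33 x 23 x 8 mm for the flange over a 12 mm bore for the shank; the key must rise 54 mm to come clear. The key's axes are parallel to the block's
- reset_pod: grey switch box with a RED square plate on top, fixed to the bench, 80 x 80 mm, 63 mm high with the plate (plate 46 x 46 x 3 mm), origin at the centre of its underside, z up. A round vertical aperture 16 mm in diameter goes down through the middle of the plate to the button. The red-plate and white-plate boxes may stand either way round
- reset_mouth (a point): centre of the aperture's mouth in the red plate, level with the top of the plate, 63 mm above the bench
- reset_top (a point): centre of the top of the recessed red reset button (15 mm in diameter), 27 mm below the mouth, on the aperture's axis, when not pressed; moves down with it
- reset (a joint): travel of the reset button in m: 0 up, 0.005 fully down. A spring returns it: 1.5 N starts it, 4 N takes it fully down, then it meets a hard stop
- drain_pod: the other grey switch box, alike but with a WHITE plate and a white button (the pump drain): not to be pressed; origin at the centre of its underside
- drain (a joint): travel of the white drain button in m: 0 up, 0.005 fully down; must stay up
- lens: edged clear lens, round, 50 mm in diameter, 7 mm thick, lying on the bench, bystander; origin under its centre
- blank: blue polycarbonate lens blank, 70 mm in diameter, 13 mm thick, lying on the bench, bystander; origin under its centre
- pliers: steel lens pliers, about 155 mm long, 50 mm wide, 12 mm thick, lying on the bench, bystander; origin under the pivot, jaws to its +x
Mind the look-alikes: they are no part of the job. Leave any pink look-alike of the reset_pod alone.

How it is judged:
By the outcome, as a careful person would: the job done as asked, in the order asked, and still so for the second after the job is handed in, while the arm keeps its last pose, push and grip.
It also fails if it takes over 51 s, if anything falls off the work surface, if the arm or the gripper's body presses on something with over 40 N, if the wrist force passes 120 N, or if a joint passes its speed limit or range.

ROBOT

A 7-joint arm with a two-finger parallel gripper is mounted at the origin on the work surface. World frame = base frame: x ahead of the robot, y to its left, z up, the work surface at z = 0. Lengths are in m, angles in rad, forces in N, time in s.
With the tool pointing down it reaches from about 0.4 to 0.85 m from the base axis. Payload 10.4 kg.
Tool frame: the origin (TCP) lies midway between the tips of the shut fingers; the grasp point (between the pads) lies 19 mm behind it; x points along the fingers, y is the direction in which the jaws open and shut, and the axes are right-handed (so a half turn about x gives the same grasp; the last joint's range is limited). The gripper opens to 87 mm and grips with 3 to 60 N. Pads are 19 mm wide; open, the fingers measure 117 mm over their backs; the gripper's body (75 mm by 190 mm) begins 51 mm behind the grasp point.
Start: joints at [-1.266, 0.332, -0.065, 1.46, 0.022, 1.35, -0.088], TCP at [0.201, 0.592, 0.223] pointing down, gripper open.
Joint ranges: [-2.6, 2.6], [-0.5, 2.12], [-1.47, 1.34], [0.16, 2.42], [-1.27, 4.41], [0.06, 2.06], [-2.6, 2.6]. Speed limits (rad/s): [2.22, 2.22, 2.79, 2.79, 3.14, 3.14, 3.14].

INTERFACE

Orientations are given as a unit quaternion [x, y, z, w].
In Python, from bench import r gives the robot as it stands.
- The arm moves only by the shell command python3 -m jog 'ROWS' [OPENING] [FORCE]. ROWS is JSON, a list of rows, each an object with "slide": the shift along the tool's x, y, z in cm, a list of three; "roll": the turn about the tool's x in degrees. A call has 1 to 5 rows; each row is the pose to reach, as a shift and turn from the pose measured when the call began, along the tool's axes at that moment; what a row does not reach only later rows make up. A row lasts 1/12 s, in which the tool goes at most 41.7 mm and 7.16 degrees, less where a joint would pass 70% of its speed; a pose out of reach is approached as far as the arm can. A call with a gripper value outside its range is refused whole. OPENING is the closure, from 0 (fully open) to 1 (shut), set as the call begins (- or left out, the last holds). The fingers move at their own pace and stop on an object; FORCE is the grip in N (left out, the last holds). Time passes only in rows, so rows that repeat a pose let the fingers close. It gives the time, the measured TCP pose, the force and the opening at its end, in the units of the state.
- r.read_state(): the state, without advancing time (a new reading comes with each control period).
- r.camera(name): name is "scene" or "top" or "wrist"; returns the picture (400x640x3 uint8, red, green, blue); there is no depth.
- r.camera_info(name): a dict with "intrinsics" (3x3 intrinsics, pixels), "R" (3x3) and "t" (3): a world point X has camera coordinates R X + t; the wrist camera has in their place "hand_eye" (4x4, takes a point from camera to tool coordinates, whose origin is the TCP and whose axes are the tool frame's). Camera axes: x right, y down, z forward; pixel columns grow to the right and rows downward; lengths in m; the calibration is good to about 2 mm. A picture is of the moment at which its call begins: read the wrist's pose just before it. camera_info takes no time and is no camera call.
- r.close_job(): hands the job in, once; it reports no verdict.
The state is a dict: "time": time; "joint_positions": joint angles; "joint_vel": joint speeds; "joint_torque": joint torques, N m; "ee_pos": TCP position; "eef_rot": TCP orientation; "ft_force": force on the tool from outside, world axes, zero at the start; "torque": the same for the moment, N m; "width": finger opening in m.
Only numpy, scipy, OpenCV 4.12 (cv2) and the standard library are available. Lean on these libraries where they do the work, as an engineer would, in place of code of your own. Each camera call takes 0.05 s, during which the arm holds its last target.

## Working session

There is one attempt and no reset: what is moved stays moved. The work goes in short steps, Python scripts to look and compute and a shell command to move; the robot and the scene stay as the last step left them, time stands still between calls to the robot, and variables do not carry over. Pictures are saved under pics/ and viewed, and the job is handed in when it is done.

```bash
mkdir -p pics; ls
python3 - <<'E'
from bench import r
import cv2
s=r.read_state(); print({k:s[k] for k in ('time','ee_pos','eef_rot','ft_force','width')})
for n in ('scene','top','wrist'):
    im=r.camera(n); cv2.imwrite(f'pics/{n}0.png',im[:,:,::-1]); print(n,r.camera_info(n))
E
```

```text
pics
{'time': 0.0, 'ee_pos': array([0.20110909, 0.59134567, 0.22175294]), 'eef_rot': array([ 0.11486327,  0.69769221, -0.11585778,  0.69757364]), 'ft_force': array([ 0.40449568, -0.2745266 , -0.05330577]), 'width': 0.08698393368711442}
scene {'intrinsics': array([[473.47780243,   0.        , 314.23976321],
       [  0.        , 473.47780243, 196.57141535],
       [  0.        ,   0.        ,   1.        ]]), 'R': array([[ 0.37100454,  0.9286297 ,  0.00158264],
       [ 0.49906026, -0.19794588, -0.84365649],
       [-0.7831312 ,  0.31379022, -0.53688101]]), 't': array([-0.20824947, -0.22233679,  1.49722914])}
top {'intrinsics': array([[453.3297286 ,   0.        , 311.83676696],
       [  0.        , 453.3297286 , 198.81951304],
       [  0.        ,   0.        ,   1.        ]]), 'R': array([[-0.09540926, -0.99543617, -0.00197394],
       [-0.97397053,  0.09376109, -0.20637409],
       [ 0.20561732, -0.01776744, -0.97847117]]), 't': array([0.04304497, 0.56452828, 0.86668701])}
wrist {'intrinsics': array([[316.21790915,   0.        , 319.56543942],
       [  0.        , 316.21790915, 199.70258732],
       [  0.        ,   0.        ,   1.        ]]), 'hand_eye': array([[ 1.13309827e-03, -2.70471432e-01,  9.62727334e-01,
        -1.61885005e-01],
       [ 9.99998732e-01, -7.70385665e-04, -1.39339988e-03,
         6.20153088e-04],
       [ 1.11854620e-03,  9.62727693e-01,  2.70470217e-01,
        -7.39548751e-02],
       [ 0.00000000e+00,  0.00000000e+00,  0.00000000e+00,
         1.00000000e+00]])}
```

View pics/scene0.png

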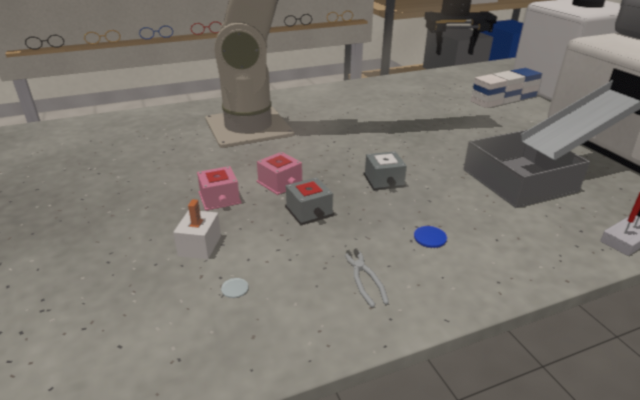

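View pics/top0.png

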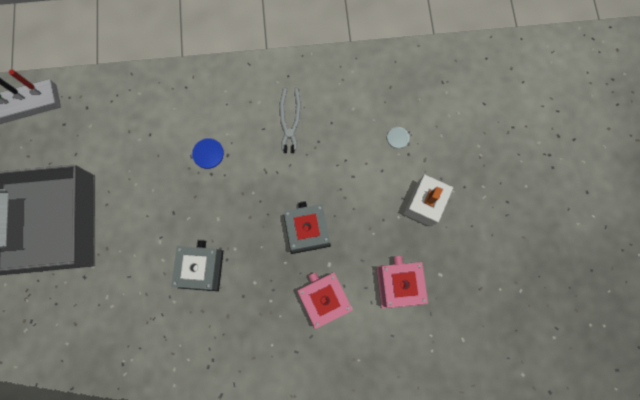

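View pics/wrist0.png

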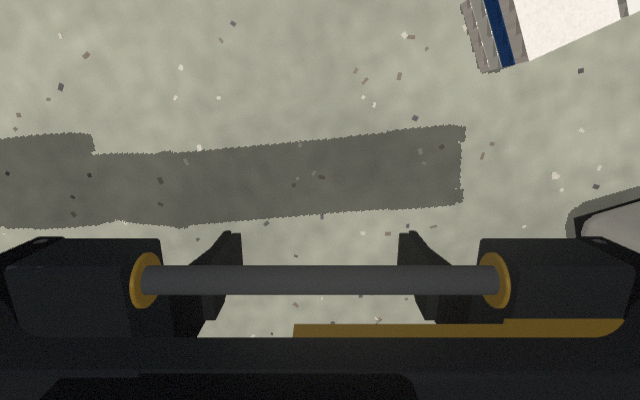

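The top view shows the grey box with the red plate at about (307,228), the nest and key at (430,200), pink look-alikes at (325,300) and (404,285), and the white-plate box at (195,268). In the scene view they are at (308,190) and (198,228).

```bash
cat > h.py <<'E'
import numpy as np, cv2
from bench import r
from scipy.spatial.transform import Rotation as Rn
def cam(n,s=None):
    c=r.camera_info(n);K=c['intrinsics']
    if n=='wrist':
        T=np.eye(4);T[:3,:3]=Rn.from_quat(s['eef_rot']).as_matrix();T[:3,3]=s['ee_pos']
        E=np.linalg.inv(T@c['hand_eye']);return K,E[:3,:3],E[:3,3]
    return K,c['R'],c['t']
def ray(uv,C,z):
    K,R,t=C;o=-R.T@t;d=R.T@np.linalg.inv(K)@np.array([uv[0],uv[1],1.])
    return o+d*(z-o[2])/d[2]
def proj(X,C):
    K,R,t=C;p=K@(R@np.asarray(X)+t);return p[:2]/p[2]
def blobs(mask,mn=30):
    n,l,st,ce=cv2.connectedComponentsWithStats(mask.astype(np.uint8))
    return [(l==i,st[i],ce[i]) for i in range(1,n) if st[i][4]>=mn]
def masks(im):
    h=cv2.cvtColor(im,cv2.COLOR_RGB2HSV).astype(int);H,S,V=h[...,0],h[...,1],h[...,2]
    return dict(red=((H<4)|(H>176))&(S>190)&(V>90),orange=(H>=5)&(H<16)&(S>150)&(V>90),white=(S<25)&(V>185))
def rect_world(m,C,z):
    cs,_=cv2.findContours(m.astype(np.uint8),cv2.RETR_EXTERNAL,cv2.CHAIN_APPROX_NONE)
    c=max(cs,key=cv2.contourArea)[:,0]
    P=np.array([ray(p,C,z)[:2] for p in c])
    return cv2.minAreaRect((P*1000).astype(np.float32))
E
python3 - <<'E'
from h import *
for n in('top','scene'):
    im=cv2.imread(f'pics/{n}0.png')[:,:,::-1];C=cam(n);M=masks(im)
    for k,z in(('red',.063),('orange',.108),('white',.06)):
        for m,st,ce in blobs(M[k]):
            if st[4]<6000: print(n,k,st,ce.round(1),ray(ce,C,z).round(4),[np.round(x,1) for x in rect_world(m,C,z)])
E
python3 - <<'E'
import cv2
a=cv2.imread('pics/top0.png')[160:320,270:470];cv2.imwrite('pics/t0c.png',cv2.resize(a,None,fx=3.7,fy=3.7,interpolation=2))
a=cv2.imread('pics/scene0.png')[140:270,160:340];cv2.imwrite('pics/s0c.png',cv2.resize(a,None,fx=4,fy=4,interpolation=2))
E
```

```text
top orange [432 188  10  11  71] [436.3 193. ] [ 0.5441 -0.251   0.108 ] [array([ 544.4, -251.1]), array([12.2, 22.5]), np.float64(59.1)]
top white [411 176  41  45 809] [431.  198.6] [ 0.543  -0.2529  0.06  ] [array([ 544.8, -253.5]), array([61.3, 77.5]), np.float64(58.9)]
top white [182 256  24  23 413] [193.3 267.1] [0.451  0.2354 0.06  ] [array([450.9, 235.7]), array([43.3, 43.2]), np.float64(80.2)]
scene red [629 196  11  25  97] [635.1 209.2] [0.8467 0.6095 0.063 ] [array([844.7, 615.1]), array([  9. , 116.4]), np.float64(29.0)]
scene orange [189 200   8   7  33] [192.7 203.2] [ 0.5537 -0.2532  0.108 ] [array([ 553.1, -252.9]), array([ 9.7, 21.7]), np.float64(59.5)]
scene white [535   0  84  17 644] [580.    8.1] [-0.7906  2.221   0.06  ] [array([-827.3, 2288.9]), array([409.5, 501.3]), np.float64(5.1)]
scene white [579  35  61  23 644] [617.1  43.4] [-0.1359  1.736   0.06  ] [array([-106.2, 1750.6]), array([229.2, 319.6]), np.float64(88.5)]
scene white [497  72  23   7  96] [507.7  74.9] [0.0371 0.976  0.06  ] [array([ 36. , 975.9]), array([65.2, 63.4]), np.float64(9.2)]
scene white [478  75  26   8 126] [490.6  78.5] [0.0464 0.8909 0.06  ] [array([ 45.8, 892.2]), array([68.9, 73.3]), np.float64(6.0)]
scene white [376 155  20   8  97] [385.6 158.5] [0.4498 0.2372 0.06  ] [array([449.6, 236.8]), array([41.5, 39.7]), np.float64(80.1)]
scene white [176 212  40  23 372] [195.3 224.3] [ 0.5572 -0.255   0.06  ] [array([ 549. , -253.1]), array([59.2, 73.8]), np.float64(59.2)]
```

View pics/t0c.png

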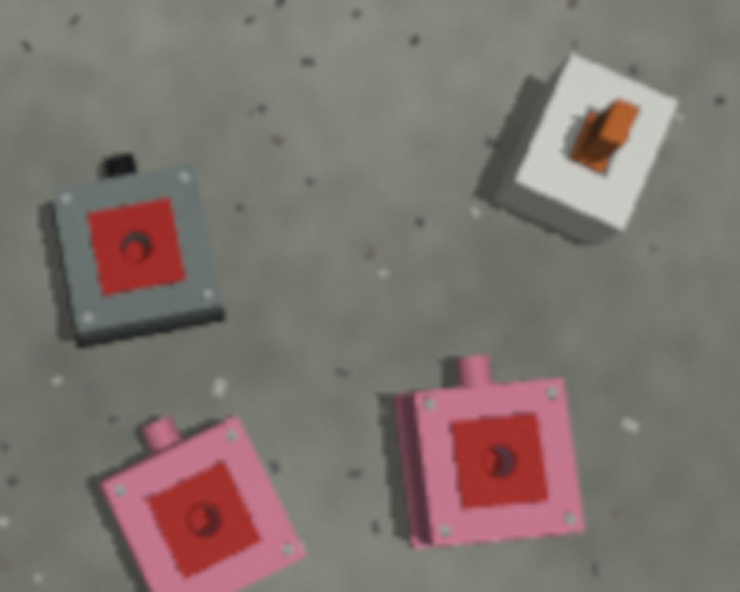

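View pics/s0c.png

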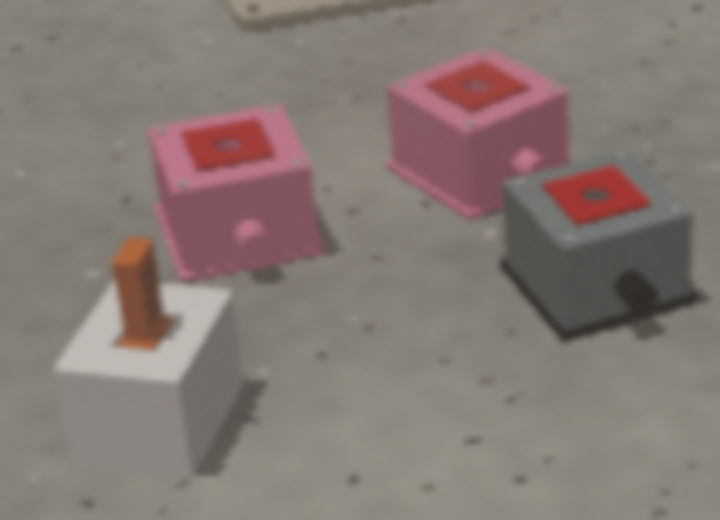

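```bash
sed -i 's/red=.*V>90),orange/red=((H<5)|(H>174))\&(S>150)\&(V>80),orange/' h.py
python3 - <<'E'
from h import *
for n in('top','scene'):
    im=cv2.imread(f'pics/{n}0.png')[:,:,::-1];C=cam(n);M=masks(im)
    for m,st,ce in blobs(M['red']):
        x=rect_world(m,C,.063);print(n,st,ce.round(1),[np.round(a,1) for a in x])
s=r.read_state();Rm=Rn.from_quat(s['eef_rot']).as_matrix();print(Rm.round(3),s['time'])
E
```

```text
top [294 214  26  25 459] [306.4 226.3] [array([510.2,   5.3]), array([44.4, 43.8]), np.float64(5.6)]
top [392 272  26  25 507] [404.4 284.2] [array([ 378.2, -174.9]), array([44.6, 44.8]), np.float64(0.7)]
top [310 285  30  31 525] [324.6 300.2] [array([362.8, -16.6]), array([44.3, 44.5]), np.float64(20.3)]
scene [276 159  13   7  33] [282.5 162.3] [array([379.5, -12. ]), array([17.3, 37.1]), np.float64(37.2)]
scene [207 171  20  11 124] [216.3 175.7] [array([ 384. , -175.6]), array([39.9, 40.5]), np.float64(0.4)]
scene [297 182  24  13 169] [308.6 188.2] [array([515.9,   3.9]), array([43., 43.]), np.float64(5.4)]
scene [629 194  11  28 121] [634.9 209.3] [array([842.7, 617.8]), array([ 10. , 128.5]), np.float64(29.2)]
[[-0.     0.322  0.947]
 [-0.001  0.947 -0.322]
 [-1.    -0.001  0.   ]] 0.15
```

```bash
cat > go.py <<'E'
import sys
from h import *
# usage: go.py x y z [heading of tool y, deg]
s=r.read_state();R=Rn.from_quat(s['eef_rot']).as_matrix();p=s['ee_pos']
g=np.array(list(map(float,sys.argv[1:4])))
hd=np.degrees(np.arctan2(R[1,1],R[0,1]))
print('t',round(s['time'],2),'tcp',p.round(4),'hd',hd.round(2),'down',R[:,0].round(4),'w',round(s['width'],4),'F',s['ft_force'].round(2))
print('slide cm',(R.T@(g-p)*100).round(2))
if len(sys.argv)>4: print('roll', round((hd-float(sys.argv[4])+180)%360-180,2))
E
python3 go.py .45 .25 .25 58.9; python3 -m jog '[{"slide":[0,-1.2,1.6],"roll":2.5},{"slide":[-0.5,-3.4,4.9],"roll":5},{"slide":[-1,-5.7,8.2],"roll":7.5},{"slide":[-1.5,-8,11.4],"roll":10},{"slide":[-2,-10.3,14.7],"roll":12.3}]' 0; python3 go.py .45 .25 .25 58.9
```

```text
t 0.15 tcp [0.2011 0.5915 0.222 ] hd 71.22 down [-3.e-04 -1.e-03 -1.e+00] w 0.0873 F [0.39 0.38 0.13]
slide cm [ -2.78 -24.32  34.56]
roll 12.32
time: 0.57
ee_pos: [0.3078, 0.4449, 0.242]
eef_rot: [0.19, 0.681, -0.191, 0.681]
ft_force: [2.2, 0.3, -0.4]
width: 0.0869
t 0.57 tcp [0.3078 0.4449 0.242 ] hd 58.81 down [-6.0e-04 -1.3e-03 -1.0e+00] w 0.0869 F [ 2.25  0.29 -0.39]
slide cm [-0.78 -9.31 22.26]
roll -0.09
```

```bash
python3 -m jog '[{"slide":[0,-1.6,3.6]},{"slide":[0,-3.2,7.4]},{"slide":[0,-4.8,11.2]},{"slide":[-0.4,-6.4,15]},{"slide":[-0.7,-8.4,18.5]}]'; python3 go.py .53 -.1 .25 58.9
```

```text
t 0.57 tcp [0.3078 0.4449 0.242 ] hd 58.81 down [-6.0e-04 -1.3e-03 -1.0e+00] w 0.0869 F [ 2.25  0.29 -0.39]
slide cm [ -0.74 -35.11  47.23]
roll -0.09invalid input at $[0]: expected keys slide, roll
```

```bash
python3 -m jog '[{"slide":[0,-3,2.5]},{"slide":[0,-6.5,4.8]},{"slide":[0,-10,7]},{"slide":[0,-13.3,9.1]},{"slide":[0,-16.6,11.2]}]'; python3 go.py .53 -.12 .25 58.9
```

```text
t 0.57 tcp [0.3078 0.4449 0.242 ] hd 58.81 down [-6.0e-04 -1.3e-03 -1.0e+00] w 0.0869 F [ 2.25  0.29 -0.39]
slide cm [ -0.74 -36.82  48.27]
roll -0.09invalid input at $[0]: expected keys slide, roll
```

```bash
python3 -m jog '[{"slide":[0,-1.6,3.6],"roll":0},{"slide":[0,-3.2,7.4],"roll":0},{"slide":[0,-4.8,11.2],"roll":0},{"slide":[-0.4,-6.4,15],"roll":0},{"slide":[-0.7,-8.4,18.5],"roll":0}]'; python3 go.py .53 -.12 .25 58.9
```

```text
time: 0.98
ee_pos: [0.4236, 0.2753, 0.2492]
eef_rot: [0.19, 0.681, -0.191, 0.681]
ft_force: [1.2, 0.8, -0.7]
width: 0.0872
t 0.98 tcp [0.4236 0.2753 0.2492] hd 58.8 down [-6.0e-04 -1.3e-03 -1.0e+00] w 0.0872 F [ 1.24  0.77 -0.68]
slide cm [ -0.04 -28.3   29.58]
roll -0.1
```

```bash
python3 go.py .465 .04 .25; python3 -m jog '[{"slide":[0,-3,2.8],"roll":0},{"slide":[0,-6,5.6],"roll":0},{"slide":[0,-9,8.4],"roll":0},{"slide":[0,-12,11.2],"roll":0},{"slide":[0,-15,14],"roll":0}]';  python3 go.py .465 .04 .25
```

```text
t 0.98 tcp [0.4236 0.2753 0.2492] hd 58.8 down [-6.0e-04 -1.3e-03 -1.0e+00] w 0.0872 F [ 1.24  0.77 -0.68]
slide cm [ -0.06 -17.98  15.74]
time: 1.4
ee_pos: [0.4654, 0.0723, 0.2494]
eef_rot: [0.19, 0.681, -0.191, 0.681]
ft_force: [1.2, 0.1, 0.8]
width: 0.0868
t 1.4 tcp [0.4654 0.0723 0.2494] hd 58.79 down [-6.e-04 -1.e-03 -1.e+00] w 0.0868 F [1.24 0.09 0.83]
slide cm [-0.06 -2.79  1.64]
```

```bash
python3 -m jog '[{"slide":[0,-1.5,0.8],"roll":0},{"slide":[0,-2.8,1.6],"roll":0},{"slide":[0,-2.8,1.6],"roll":0},{"slide":[0,-2.8,1.6],"roll":0}]'
python3 - <<'E'
from h import *
s=r.read_state();im=r.camera('wrist');cv2.imwrite('pics/w1.png',im[:,:,::-1]);C=cam('wrist',s);np.savez('w1.npz',K=C[0],R=C[1],t=C[2])
print(s['joint_vel'].round(3),s['ee_pos'])
for m,st,ce in blobs(masks(im)['red'],100):
    print(st,ce.round(1),[np.round(a,1) for a in rect_world(m,C,.063)])
E
```

```text
time: 1.73
ee_pos: [0.4645, 0.0399, 0.2494]
eef_rot: [0.19, 0.681, -0.191, 0.681]
ft_force: [-0.9, 0.4, -0.4]
width: 0.0875
[-0.022  0.009 -0.029 -0.004 -0.006 -0.001 -0.007] [0.4645412  0.03992509 0.24939795]
[ 199   97   59   61 1806] [227.8 127.2] [array([364.9, -14.9]), array([46.3, 46.4]), np.float64(20.4)]
[  96  186   57   53 1450] [124.3 211.6] [array([ 380.2, -173.2]), array([46.3, 48.1]), np.float64(0.2)]
[ 290  202   54   51 1347] [316.6 227.2] [array([512.3,   6.8]), array([46.3, 45.9]), np.float64(5.3)]
```

View pics/w1.png

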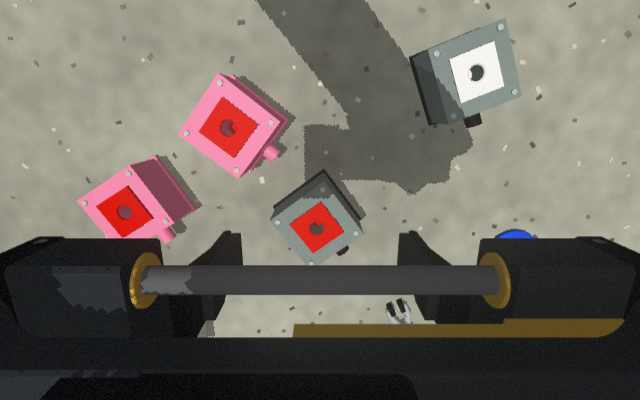

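The wrist view shows the grey box's red plate with its aperture at (317,228), the pink boxes at (228,127) and (124,212), and the white plate at (477,72). On to the nest.

```bash
python3 go.py .497 -.22 .25 58.9; python3 -m jog '[{"slide":[0,-2,1.6],"roll":0},{"slide":[0,-5.2,4],"roll":0},{"slide":[0,-8.4,6.5],"roll":0},{"slide":[0,-11.6,9],"roll":0},{"slide":[0,-14.8,11.5],"roll":0}]';  python3 go.py .497 -.22 .25
```

```text
t 1.78 tcp [0.4645 0.0409 0.2493] hd 58.82 down [-8.e-04 -6.e-04 -1.e+00] w 0.0872 F [-0.13  1.    0.04]
slide cm [ -0.05 -20.64  16.29]
roll -0.08
time: 2.2
ee_pos: [0.4868, -0.1453, 0.2496]
eef_rot: [0.189, 0.681, -0.189, 0.681]
ft_force: [1.7, 0.3, -0.3]
width: 0.087
t 2.2 tcp [ 0.4868 -0.1453  0.2496] hd 59.0 down [-1.e-04 -4.e-04 -1.e+00] w 0.087 F [ 1.67  0.33 -0.26]
slide cm [-0.04 -5.87  4.72]
```

```bash
python3 -m jog '[{"slide":[0,-3,2.4],"roll":0},{"slide":[0,-5.2,4.2],"roll":0},{"slide":[0,-5.9,4.7],"roll":0},{"slide":[0,-5.9,4.7],"roll":0},{"slide":[0,-5.9,4.7],"roll":0}]'
python3 - <<'E'
from h import *
s=r.read_state();im=r.camera('wrist');cv2.imwrite('pics/w2.png',im[:,:,::-1]);C=cam('wrist',s);np.savez('w2.npz',K=C[0],R=C[1],t=C[2])
print(s['joint_vel'].round(3),s['ee_pos'])
M=masks(im)
for k,z in(('red',.063),('orange',.108),('white',.06)):
  for m,st,ce in blobs(M[k],100):
    print(k,st,ce.round(1),[np.round(a,1) for a in rect_world(m,C,z)])
cv2.imwrite('pics/w2c.png',cv2.resize(im[150:270,240:400,::-1],None,fx=5,fy=5,interpolation=2))
E
```

```text
time: 2.62
ee_pos: [0.4971, -0.2184, 0.2491]
eef_rot: [0.188, 0.682, -0.189, 0.681]
ft_force: [0.9, -0.2, -0.7]
width: 0.087
[-0.021 -0.018 -0.017  0.009  0.002  0.003 -0.003] [ 0.497113   -0.21842029  0.24908719]
red [ 268   27   61   67 2161] [298.1  60.6] [array([ 380.5, -173.8]), array([46.5, 46.2]), np.float64(89.8)]
red [ 483   50   60   65 1970] [512.9  82.2] [array([512.5,   5.6]), array([46.3, 46.7]), np.float64(5.4)]
orange [309 216  17  39 573] [316.8 233.8] [array([ 537.8, -245.8]), array([16.5, 41.9]), np.float64(59.1)]
white [ 289  196   56   64 2585] [316.9 226.8] [array([ 546.7, -251.8]), array([64.8, 79.4]), np.float64(59.0)]
white [379 295  30   9 192] [393.2 298.2] [array([ 677.6, -218.3]), array([36.5, 11.5]), np.float64(59.1)]
```

View pics/w2.png

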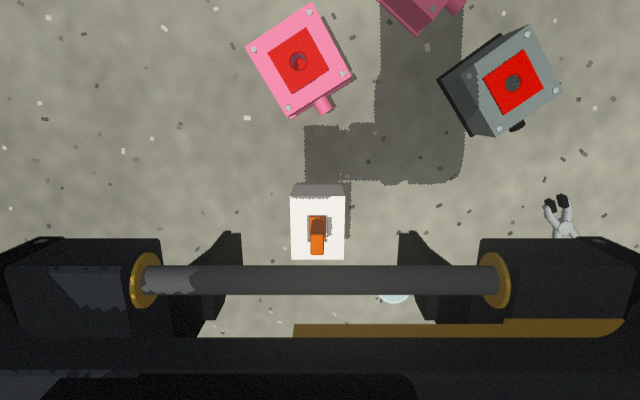

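View pics/w2c.png

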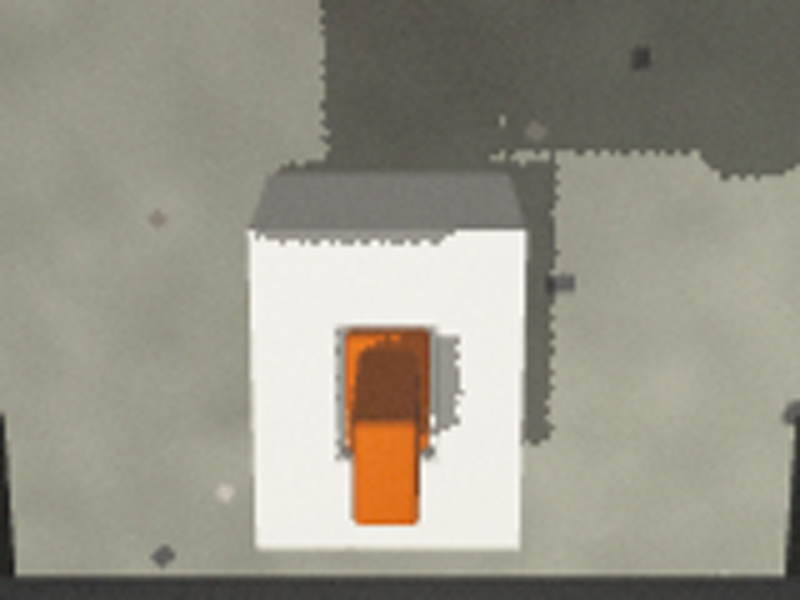

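```bash
python3 - <<'E'
from h import *
d=np.load('w2.npz');C=d['K'],d['R'],d['t']
P=[ray((240+a/5-.4,150+b/5-.4),C,z).round(4) for a,b,z in((353,421,.108),(419,421,.108),(419,524,.108),(353,524,.108),(386,472.5,.108))]
print(P)
P=[ray((240+a/5-.4,150+b/5-.4),C,.06)[:2] for a,b in((248,229),(527,229),(520,548),(256,548))];print(np.round(P,4),np.mean(P,0))
im=cv2.imread('pics/w1.png')
cv2.imwrite('pics/w1c.png',cv2.resize(im[195:265,270:370],None,fx=8,fy=8,interpolation=2))
E
python3 go.py .5465 -.252 .17 59
```

```text
[array([ 0.5328, -0.2509,  0.108 ]), array([ 0.5397, -0.2393,  0.108 ]), array([ 0.5596, -0.2511,  0.108 ]), array([ 0.5525, -0.263 ,  0.108 ]), array([ 0.546, -0.251,  0.108])]
[[ 0.4957 -0.2582]
 [ 0.5287 -0.2033]
 [ 0.5975 -0.2446]
 [ 0.5645 -0.2997]] [ 0.54661088 -0.25145222]
t 2.67 tcp [ 0.4972 -0.2178  0.2492] hd 59.15 down [-9.e-04  4.e-04 -1.e+00] w 0.0871 F [0.19 0.27 0.76]
slide cm [ 7.91 -0.41  5.99]
roll 0.15
```

View pics/w1c.png

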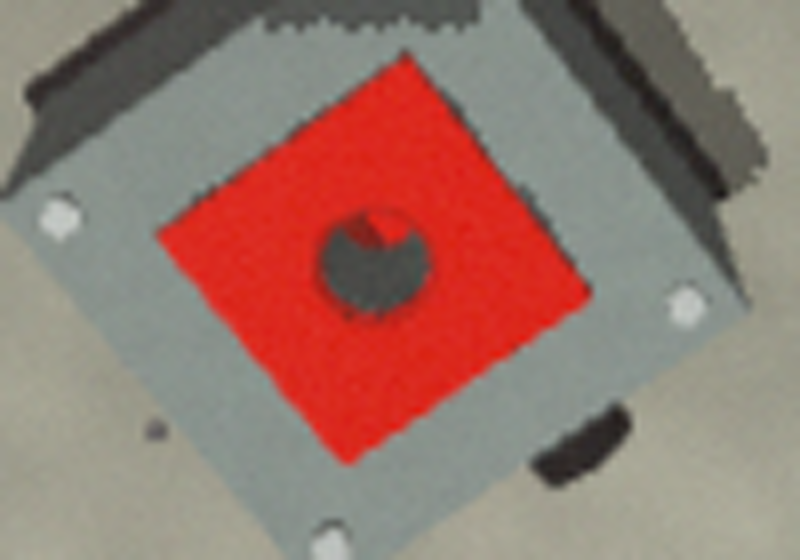

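```bash
python3 go.py .5463 -.2512 .15 59; python3 -m jog '[{"slide":[0,-0.2,2.5],"roll":0},{"slide":[2,-0.4,4.5],"roll":0},{"slide":[5,-0.4,5.9],"roll":0},{"slide":[8,-0.4,5.9],"roll":0},{"slide":[9.9,-0.4,5.9],"roll":0}]';python3 -m jog '[{"slide":[0,0,0],"roll":0},{"slide":[0,0,0],"roll":0}]' >/dev/null;  python3 go.py .5463 -.2512 .07 59
```

```text
t 2.67 tcp [ 0.4972 -0.2178  0.2492] hd 59.15 down [-9.e-04  4.e-04 -1.e+00] w 0.0871 F [0.19 0.27 0.76]
slide cm [ 9.91 -0.35  5.94]
roll 0.15
time: 3.08
ee_pos: [0.5458, -0.2485, 0.1469]
eef_rot: [0.187, 0.683, -0.187, 0.68]
ft_force: [-0.3, 0.5, -1.7]
width: 0.087
t 3.25 tcp [ 0.546  -0.2455  0.146 ] hd 59.51 down [-0.006   0.0039 -1.    ] w 0.0868 F [0.24 0.8  1.66]
slide cm [ 7.6  -0.48  0.37]
roll 0.51
```

```bash
python3 -m jog '[{"slide":[1.5,-0.2,0.2],"roll":0.3},{"slide":[3,-0.4,0.3],"roll":0.5},{"slide":[4.5,-0.5,0.4],"roll":0.5},{"slide":[4.5,-0.5,0.4],"roll":0.5},{"slide":[4.5,-0.5,0.4],"roll":0.5}]'; python3 go.py .5463 -.2512 .07 59
python3 - <<'E'
from h import *
s=r.read_state();im=r.camera('wrist');cv2.imwrite('pics/w3.png',im[:,:,::-1])
E
```

```text
time: 3.67
ee_pos: [0.5471, -0.2511, 0.1018]
eef_rot: [0.19, 0.684, -0.188, 0.679]
ft_force: [-0.2, 0.1, 0.5]
width: 0.0868
t 3.67 tcp [ 0.5471 -0.2511  0.1018] hd 59.05 down [-0.0055  0.0041 -1.    ] w 0.0868 F [-0.18  0.07  0.54]
slide cm [ 3.18 -0.05 -0.04]
roll 0.05
```

View pics/w3.png

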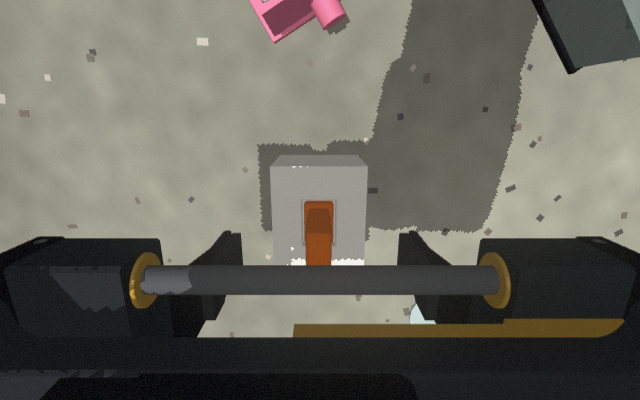

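The view shows the key at column 319, centred between the fingers (242 and 399). I'll descend and close.

```bash
python3 -m jog '[{"slide":[1,0,0],"roll":0},{"slide":[2,0,0],"roll":0},{"slide":[3.1,0,0],"roll":0},{"slide":[3.1,0,0],"roll":0},{"slide":[3.1,0,0],"roll":0}]'; python3 -m jog '[{"slide":[0,0,0],"roll":0},{"slide":[0,0,0],"roll":0},{"slide":[0,0,0],"roll":0},{"slide":[0,0,0],"roll":0},{"slide":[0,0,0],"roll":0}]' 0.6 30;python3 go.py .5463 -.2512 .07 59
```

```text
time: 4.13
ee_pos: [0.5466, -0.251, 0.0704]
eef_rot: [0.19, 0.684, -0.188, 0.679]
ft_force: [-0.2, -0.6, -0.3]
width: 0.0871
time: 4.55
ee_pos: [0.5468, -0.2511, 0.0707]
eef_rot: [0.19, 0.684, -0.188, 0.679]
ft_force: [0.4, 0.3, 0.3]
width: 0.0614
t 4.55 tcp [ 0.5468 -0.2511  0.0707] hd 59.04 down [-0.0057  0.0041 -1.    ] w 0.0614 F [0.43 0.34 0.28]
slide cm [ 0.07 -0.04 -0.04]
roll 0.04
```

```bash
for i in 1 2 3; do python3 -m jog '[{"slide":[0,0,0],"roll":0},{"slide":[0,0,0],"roll":0},{"slide":[0,0,0],"roll":0},{"slide":[0,0,0],"roll":0},{"slide":[0,0,0],"roll":0}]' 1 35|tail -2; done;python3 go.py .5463 -.2512 .07 59
```

```text
ft_force: [0.5, -0.9, -0.5]
width: 0.0287
ft_force: [-0.2, 0.4, 0.5]
width: 0.0137
ft_force: [-0.7, -0.0, -0.5]
width: 0.0139
t 5.8 tcp [ 0.5467 -0.2511  0.0706] hd 59.04 down [-0.0059  0.0041 -1.    ] w 0.0139 F [-0.67 -0.   -0.47]
slide cm [ 0.06 -0.03 -0.03]
roll 0.04
```

```bash
python3 -m jog '[{"slide":[-0.5,0,0],"roll":0},{"slide":[-1.5,0,0],"roll":0},{"slide":[-2.5,0,0],"roll":0},{"slide":[-3.5,0,0],"roll":0},{"slide":[-4.5,0,0],"roll":0}]'; python3 -m jog '[{"slide":[-1,0,0],"roll":0},{"slide":[-2,0,0],"roll":0},{"slide":[-3.2,0,0],"roll":0},{"slide":[-4.5,0,0],"roll":0},{"slide":[-4.5,0,0],"roll":0}]';python3 -m jog '[{"slide":[-1,0,0],"roll":0},{"slide":[-1,0,0],"roll":0}]'>/dev/null; python3 go.py .5129 .006 .18 59
python3 - <<'E'
from h import *
for n in('wrist','scene','top'):
    im=r.camera(n)[:,:,::-1];
    if n=='scene': im=cv2.resize(im[110:270,130:350],None,fx=3.6,fy=3.6,interpolation=2)
    cv2.imwrite(f'pics/{n}4.png',im)
E
```

```text
time: 6.22
ee_pos: [0.5473, -0.2514, 0.1172]
eef_rot: [0.19, 0.683, -0.188, 0.679]
ft_force: [-0.0, 0.5, -0.4]
width: 0.0136
time: 6.63
ee_pos: [0.5487, -0.2523, 0.1654]
eef_rot: [0.19, 0.682, -0.188, 0.681]
ft_force: [0.8, -0.5, -0.6]
width: 0.0139
t 6.8 tcp [ 0.5494 -0.2529  0.1774] hd 59.02 down [ 0.0011  0.0021 -1.    ] w 0.0138 F [ 0.42 -0.96 -0.76]
slide cm [ -0.21  20.31 -16.45]
roll 0.02
```

View pics/scene4.png

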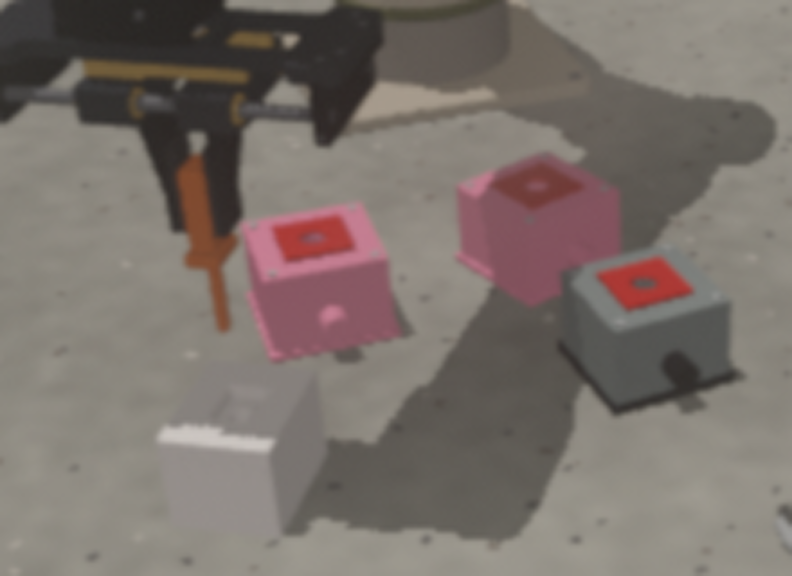

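View pics/wrist4.png

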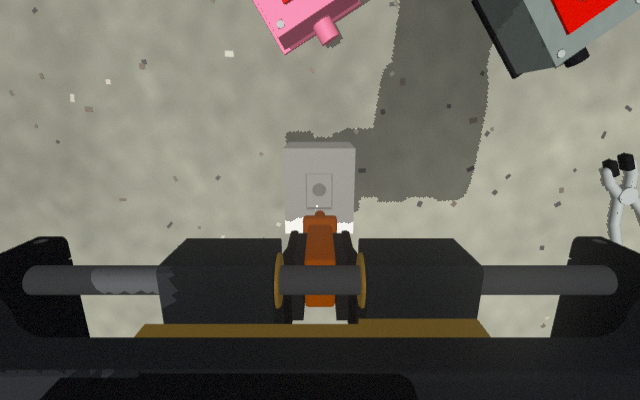

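The key is out of the nest and held. In the crop its tip is at about (222,328) and it seems to lean a little, so I'll measure the tip against where an upright key would put it.

Run:
```python
from h import *
s=r.read_state();R=Rn.from_quat(s['eef_rot']).as_matrix();p=s['ee_pos'];print(p,s['time'])
im=r.camera('scene');cv2.imwrite('pics/scene5.png',im[:,:,::-1])
im2=r.camera('top');cv2.imwrite('pics/top5.png',im2[:,:,::-1])
C=cam('scene');C2=cam('top')
for z in(.0374,-.0106,-.0186,-.0646): 
    X=p+[0,0,z]; print('upright',z,proj(X,C).round(1),proj(X,C2).round(1))
m=masks(im)['orange']
for b,st,ce in blobs(m,20): print(st,ce)
def mk(im,uv,n,k=8):
    a=im[uv[1]-35:uv[1]+35,uv[0]-45:uv[0]+45,::-1];cv2.imwrite(n,cv2.resize(a,None,fx=k,fy=k,interpolation=2))
c=proj(p,C).astype(int);print(c);mk(im,c+[0,10],'pics/s5c.png')
c=proj(p,C2).astype(int);print(c);mk(im2,c,'pics/t5c.png')
```

```text
[ 0.54853141 -0.25223999  0.17504704] 6.95
upright 0.0374 [185.  154.4] [452.8 177.1]
upright -0.0106 [188.7 176.9] [444.8 183.8]
upright -0.0186 [189.3 180.5] [443.6 184.8]
upright -0.0646 [192.6 200.7] [436.9 190.5]
[180 155  11  30 163] [184.63190184 169.65030675]
[187 172]
[446 182]
```

View pics/s5c.png

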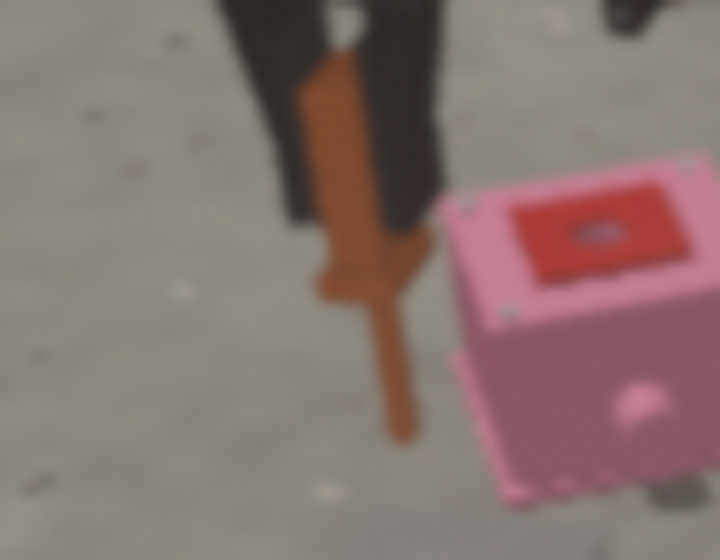

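View pics/t5c.png

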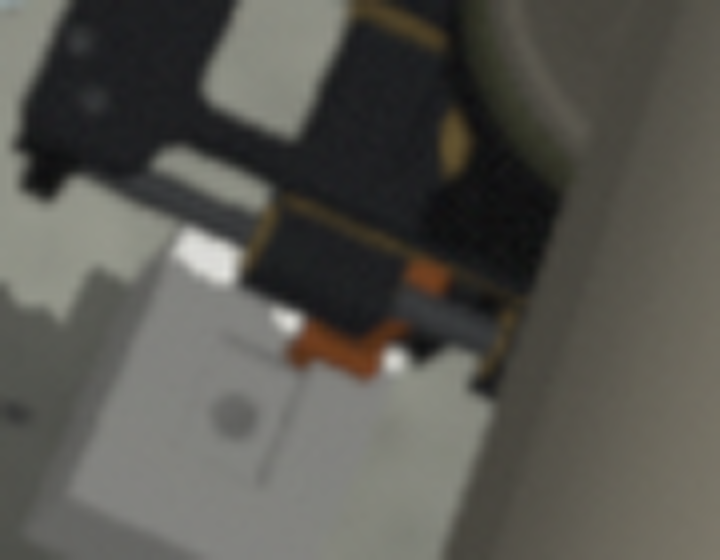

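The tip sits at scene pixel (192.3,201.6), against (192.6,200.7) for an upright key, so the grip is straight. I'll carry it over to the grey box.

```bash
python3 go.py .5128 .0065 .18 59; python3 -m jog '[{"slide":[0,1,-0.8],"roll":0},{"slide":[0,3.2,-2.6],"roll":0},{"slide":[0,5.8,-4.6],"roll":0},{"slide":[0,8.4,-6.7],"roll":0},{"slide":[0,11,-8.8],"roll":0}]' | head -2;python3 go.py .5128 .0065 .18 59
```

```text
t 7.05 tcp [ 0.5484 -0.2522  0.1748] hd 59.03 down [-0.0022  0.0031 -1.    ] w 0.0137 F [-0.69 -0.24 -0.86]
slide cm [ -0.44  20.35 -16.36]
roll 0.03
time: 7.47
ee_pos: [0.5288, -0.1113, 0.1746]
t 7.47 tcp [ 0.5288 -0.1113  0.1746] hd 59.0 down [-0.0031  0.0029 -1.    ] w 0.0139 F [-0.42  1.46 -1.17]
slide cm [-0.5   9.27 -7.44]
roll 0.0
```

```bash
python3 -m jog '[{"slide":[0,2.6,-2.1],"roll":0},{"slide":[0,5,-4],"roll":0},{"slide":[0,7.2,-5.7],"roll":0},{"slide":[0,8.8,-7],"roll":0},{"slide":[0,9.2,-7.4],"roll":0}]' >/dev/null; python3 -m jog '[{"slide":[0,0,0],"roll":0},{"slide":[0,0,0],"roll":0},{"slide":[0,0,0],"roll":0}]' >/dev/null; python3 go.py .5128 .0065 .14 59
python3 - <<'E'
from h import *
for n in('wrist','scene','top'):
    im=r.camera(n)[:,:,::-1]
    if n=='scene': im=cv2.resize(im[120:240,250:370],None,fx=5,fy=5,interpolation=2)
    cv2.imwrite(f'pics/{n}6.png',im)
E
```

```text
t 8.13 tcp [0.5121 0.0086 0.1744] hd 59.21 down [-0.0044  0.0034 -1.    ] w 0.0138 F [ 0.25 -0.29 -0.88]
slide cm [ 3.44 -0.14  0.19]
roll 0.21
```

View pics/scene6.png

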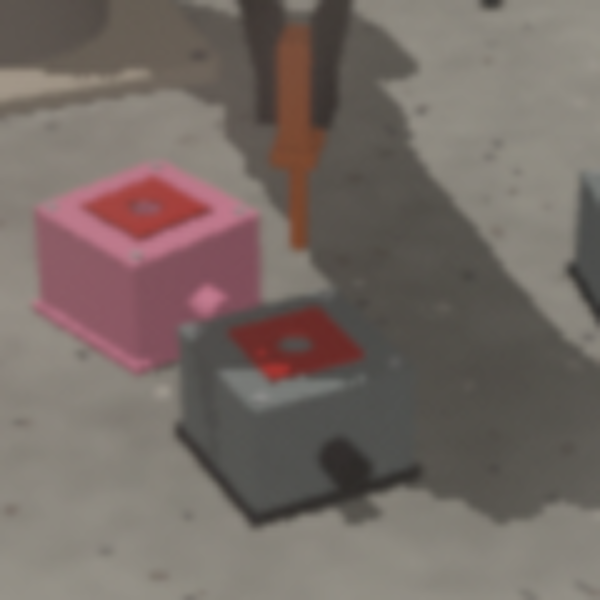

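View pics/wrist6.png

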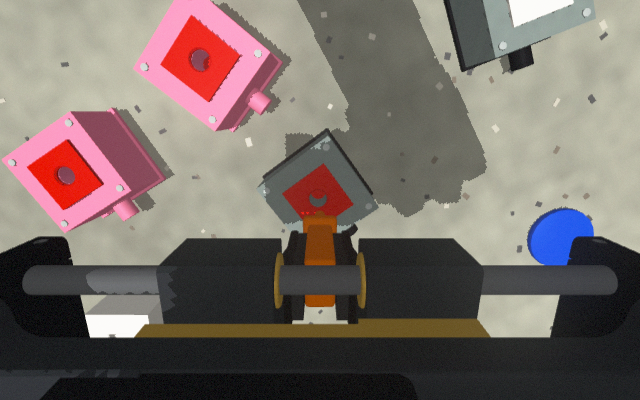

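```bash
python3 -m jog '[{"slide":[0.8,-0.1,0.1],"roll":0.2},{"slide":[1.8,-0.1,0.2],"roll":0.2},{"slide":[2.9,-0.1,0.2],"roll":0.2},{"slide":[3.7,-0.1,0.2],"roll":0.2},{"slide":[3.7,-0.1,0.2],"roll":0.2}]' >/dev/null; python3 -m jog '[{"slide":[0,0,0],"roll":0},{"slide":[0,0,0],"roll":0}]' >/dev/null; python3 go.py .5128 .0065 .137 59
python3 - <<'E'
from h import *
s=r.read_state();p=s['ee_pos']
im0=cv2.imread('pics/scene0.png')
for n,c in(('wrist',(320,195)),('scene',(310,180)),('top',(310,225))):
    im=r.camera(n)[:,:,::-1]
    cv2.imwrite(f'pics/{n}7.png',cv2.resize(im[c[1]-30:c[1]+30,c[0]-40:c[0]+40],None,fx=9,fy=9,interpolation=2))
for z,X in((-.0646,p),(0,[.5124,.0062,.063])): print([proj(np.array(X)+[0,0,z],cam(n,s)).round(1) for n in('wrist','scene','top')])
E
```

```text
t 8.87 tcp [0.5116 0.0066 0.1347] hd 58.97 down [-0.0084  0.0022 -1.    ] w 0.0139 F [ 0.12  0.71 -0.69]
slide cm [-0.23  0.05  0.1 ]
roll -0.03
[array([319.4, 213.7]), array([308.8, 184.3]), array([305.6, 225.1])]
[array([319.5, 212. ]), array([308.8, 187.2]), array([305.8, 225.2])]
```

View pics/scene7.png

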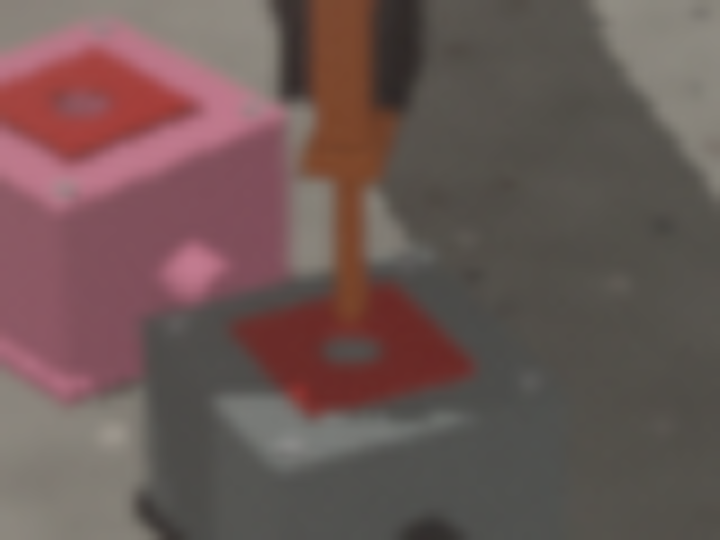

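View pics/wrist7.png

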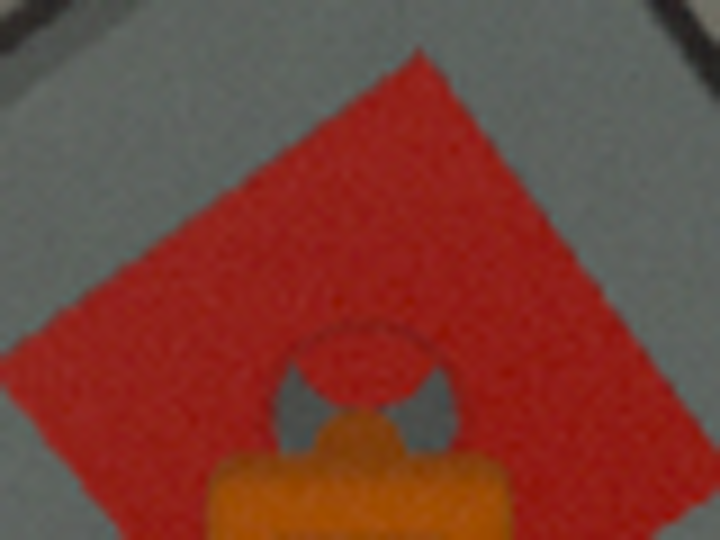

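View pics/top7.png

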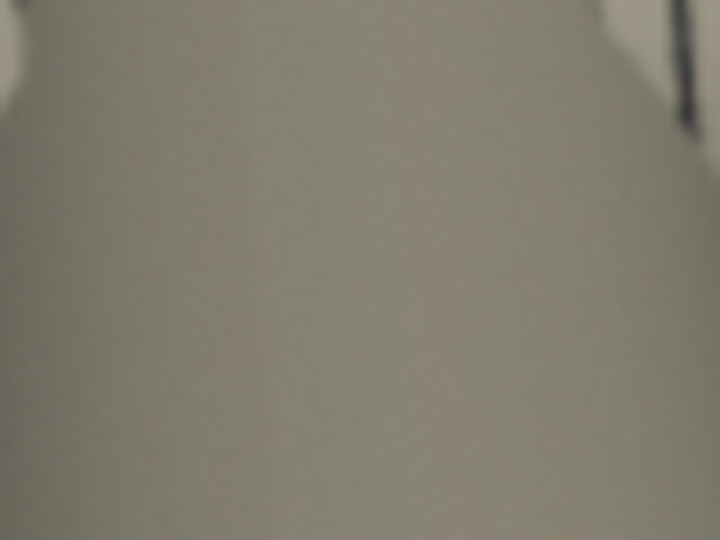

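The scene view shows the tip at (308.9,185.6) just above the aperture (309.1,188.9). The wrist view has the shank centred sideways to about 0.4 mm. I'll nudge it about 1.5 mm outward and descend.

```bash
python3 -m jog '[{"slide":[0,0.1,0.15],"roll":0},{"slide":[0.4,0.1,0.15],"roll":0},{"slide":[0.8,0.1,0.2],"roll":0},{"slide":[1.2,0.1,0.2],"roll":0},{"slide":[1.2,0.1,0.2],"roll":0}]'; python3 go.py .5133 .0065 .104 59
python3 - <<'E'
from h import *
for n,c in(('wrist',(320,195)),('scene',(310,180))):
    im=r.camera(n)[:,:,::-1]
    cv2.imwrite(f'pics/{n}8.png',cv2.resize(im[c[1]-30:c[1]+30,c[0]-40:c[0]+40],None,fx=9,fy=9,interpolation=2))
E
```

```text
time: 9.43
ee_pos: [0.5137, 0.0065, 0.1223]
eef_rot: [0.189, 0.684, -0.189, 0.678]
ft_force: [-0.0, 0.1, -1.0]
width: 0.0136
t 9.43 tcp [0.5137 0.0065 0.1223] hd 58.97 down [-0.0084  0.0023 -1.    ] w 0.0136 F [-0.    0.07 -1.03]
slide cm [ 1.83 -0.01 -0.02]
roll -0.03
```

View pics/scene8.png

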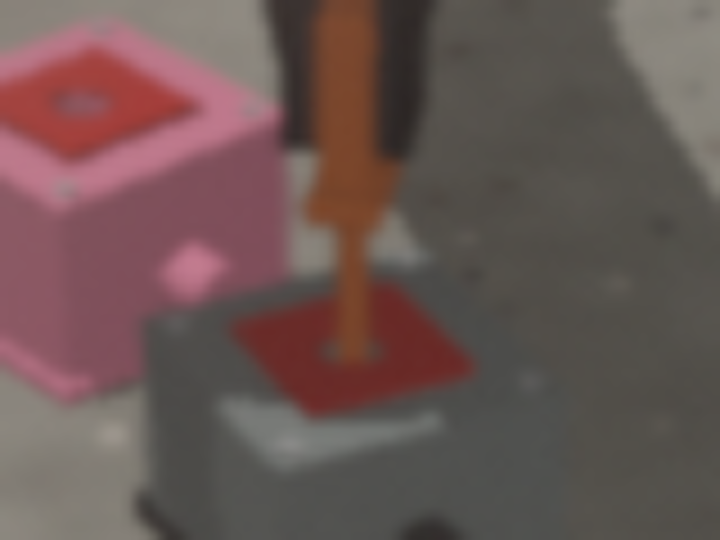

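View pics/wrist8.png

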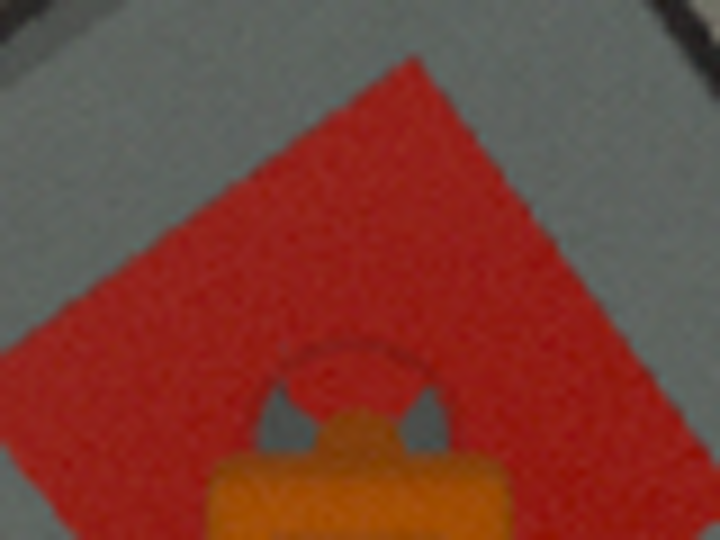

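The tip is in the mouth (scene crop: shank at x 352, in line with the aperture centre 352) and no contact force shows. I'll descend to just above the button.

```bash
python3 -m jog '[{"slide":[0.4,0,0],"roll":0},{"slide":[0.8,0,0],"roll":0},{"slide":[1.2,0,0],"roll":0},{"slide":[1.7,0,0],"roll":0},{"slide":[1.7,0,0],"roll":0}]'; python3 -m jog '[{"slide":[0,0,0],"roll":0},{"slide":[0,0,0],"roll":0}]'; python3 go.py .5131 .0065 .1 59
python3 - <<'E'
from h import *
for n,c in(('wrist',(320,195)),('scene',(310,180))):
    im=r.camera(n)[:,:,::-1]
    cv2.imwrite(f'pics/{n}9.png',cv2.resize(im[c[1]-30:c[1]+30,c[0]-40:c[0]+40],None,fx=9,fy=9,interpolation=2))
E
```

```text
time: 9.95
ee_pos: [0.5133, 0.0065, 0.1049]
eef_rot: [0.189, 0.685, -0.189, 0.678]
ft_force: [-0.3, 0.5, -0.7]
width: 0.0138
time: 10.12
ee_pos: [0.5132, 0.0065, 0.1048]
eef_rot: [0.189, 0.685, -0.189, 0.678]
ft_force: [0.3, 0.1, -0.5]
width: 0.0136
t 10.12 tcp [0.5132 0.0065 0.1048] hd 58.97 down [-0.0094  0.0019 -1.    ] w 0.0136 F [ 0.28  0.11 -0.47]
slide cm [ 0.48  0.   -0.  ]
roll -0.03
```

View pics/scene9.png

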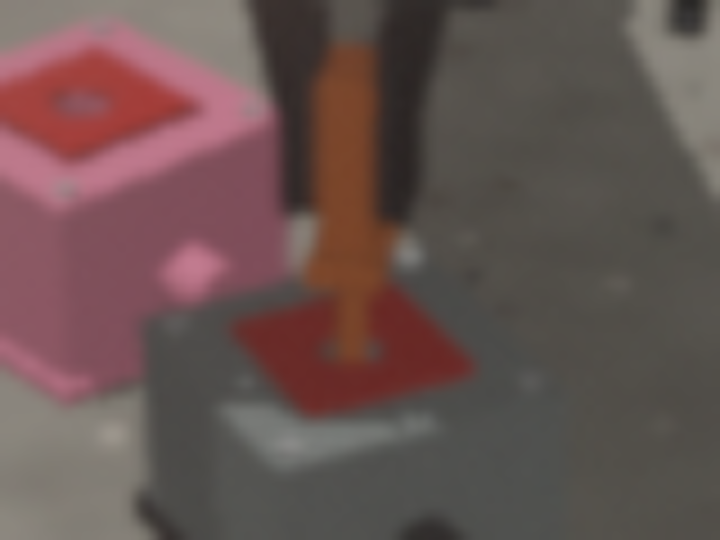

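View pics/wrist9.png

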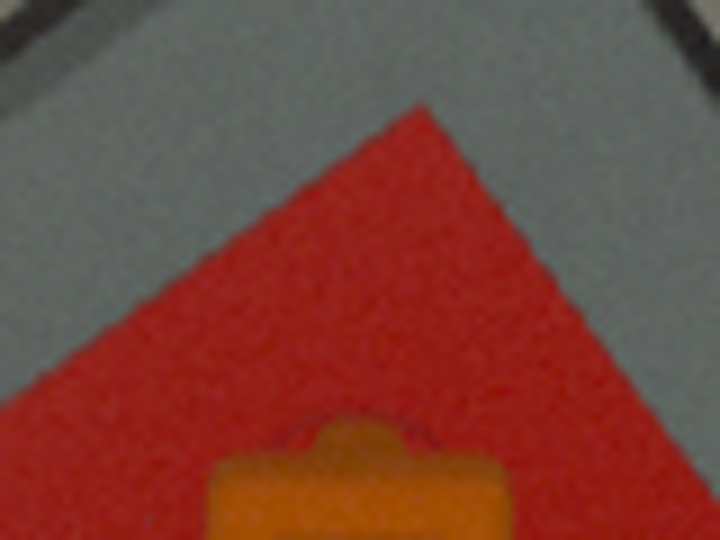

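The shank is well inside the aperture with no side force. I'll press in small steps and watch the force.

```bash
python3 -m jog '[{"slide":[0.2,0,0],"roll":0},{"slide":[0.4,0,0],"roll":0},{"slide":[0.4,0,0],"roll":0},{"slide":[0.4,0,0],"roll":0}]'; python3 -m jog '[{"slide":[0.1,0,0],"roll":0},{"slide":[0.2,0,0],"roll":0},{"slide":[0.2,0,0],"roll":0},{"slide":[0.2,0,0],"roll":0}]'
python3 - <<'E'
from h import *
s=[r.read_state()]
print(s[0]['ft_force'],s[0]['torque'])
E
```

```text
time: 10.55
ee_pos: [0.5132, 0.0064, 0.1009]
eef_rot: [0.189, 0.685, -0.189, 0.678]
ft_force: [-0.2, 0.1, 0.2]
width: 0.0139
time: 10.88
ee_pos: [0.5134, 0.0065, 0.099]
eef_rot: [0.189, 0.685, -0.189, 0.678]
ft_force: [0.0, 0.8, 2.0]
width: 0.0137
[0.04757541 0.77668887 2.01331529] [ 0.01292237 -0.0244278   0.01668362]
```

```bash
python3 -m jog '[{"slide":[0.1,0,0],"roll":0},{"slide":[0.2,0,0],"roll":0},{"slide":[0.2,0,0],"roll":0},{"slide":[0.2,0,0],"roll":0}]'; python3 -m jog '[{"slide":[0.05,0,0],"roll":0},{"slide":[0.1,0,0],"roll":0},{"slide":[0.1,0,0],"roll":0},{"slide":[0.1,0,0],"roll":0}]'
```

```text
time: 11.22
ee_pos: [0.5134, 0.0065, 0.0971]
eef_rot: [0.189, 0.685, -0.189, 0.678]
ft_force: [-0.8, -0.2, 2.4]
width: 0.0135
time: 11.55
ee_pos: [0.5134, 0.0065, 0.0961]
eef_rot: [0.189, 0.684, -0.189, 0.678]
ft_force: [0.4, -0.2, 3.6]
width: 0.0135
```

```bash
python3 -m jog '[{"slide":[0.03,0,0],"roll":0},{"slide":[0.06,0,0],"roll":0},{"slide":[0.06,0,0],"roll":0},{"slide":[0.06,0,0],"roll":0}]'
```

```text
time: 11.88
ee_pos: [0.5135, 0.0064, 0.0955]
eef_rot: [0.189, 0.684, -0.189, 0.678]
ft_force: [-0.7, -0.9, 2.3]
width: 0.0135
```

```bash
python3 -m jog '[{"slide":[0.03,0,0],"roll":0},{"slide":[0.06,0,0],"roll":0},{"slide":[0.06,0,0],"roll":0},{"slide":[0.06,0,0],"roll":0}]'; python3 -m jog '[{"slide":[0.02,0,0],"roll":0},{"slide":[0.05,0,0],"roll":0},{"slide":[0.05,0,0],"roll":0}]'
```

```text
time: 12.22
ee_pos: [0.5136, 0.0064, 0.0953]
eef_rot: [0.189, 0.684, -0.189, 0.678]
ft_force: [-2.0, -0.2, 7.3]
width: 0.0138
time: 12.47
ee_pos: [0.5137, 0.0065, 0.0952]
eef_rot: [0.189, 0.684, -0.189, 0.678]
ft_force: [-4.1, -0.2, 9.0]
width: 0.0138
```

The button is at its stop: the tool stopped at 0.0952 m and the force rose to 9 N. I'll hold for over 3 s. Each call restarts from the measured pose, so I'll keep a small push in every one.

```bash
for i in 1; do python3 -m jog '[{"slide":[0.05,0,-0.02],"roll":0},{"slide":[0.05,0,-0.02],"roll":0},{"slide":[0.05,0,-0.02],"roll":0},{"slide":[0.05,0,-0.02],"roll":0},{"slide":[0.05,0,-0.02],"roll":0}]'; done; python3 -m jog '[{"slide":[0.04,0,-0.02],"roll":0},{"slide":[0.04,0,-0.02],"roll":0},{"slide":[0.04,0,-0.02],"roll":0},{"slide":[0.04,0,-0.02],"roll":0},{"slide":[0.04,0,-0.02],"roll":0}]'
```

```text
time: 12.88
ee_pos: [0.5137, 0.0064, 0.0952]
eef_rot: [0.189, 0.684, -0.189, 0.678]
ft_force: [-2.7, -0.6, 9.5]
width: 0.0137
time: 13.3
ee_pos: [0.5137, 0.0065, 0.0952]
eef_rot: [0.19, 0.684, -0.189, 0.678]
ft_force: [-1.7, -1.1, 7.9]
width: 0.0134
```

```bash
python3 -m jog '[{"slide":[0.05,0,-0.01],"roll":0},{"slide":[0.05,0,-0.01],"roll":0},{"slide":[0.05,0,-0.01],"roll":0},{"slide":[0.05,0,-0.01],"roll":0},{"slide":[0.05,0,-0.01],"roll":0}]'|grep -E 'ee_pos|ft|wid'; python3 -m jog '[{"slide":[0.05,0,0],"roll":0},{"slide":[0.05,0,0],"roll":0},{"slide":[0.05,0,0],"roll":0},{"slide":[0.05,0,0],"roll":0},{"slide":[0.05,0,0],"roll":0}]'|grep -E 'ee_pos|ft|wid'; python3 -m jog '[{"slide":[0.05,0,-0.01],"roll":0},{"slide":[0.05,0,-0.01],"roll":0},{"slide":[0.05,0,-0.01],"roll":0},{"slide":[0.05,0,-0.01],"roll":0},{"slide":[0.05,0,-0.01],"roll":0}]'|grep -E 'ee_pos|ft|wid'
python3 - <<'E'
from h import *
for n,c in(('wrist',(320,195)),('scene',(310,180))):
    im=r.camera(n)[:,:,::-1]
    cv2.imwrite(f'pics/{n}10.png',im if n=='wrist' else cv2.resize(im[120:320,150:460],None,fx=2.5,fy=2.5,interpolation=2))
E
```

```text
ee_pos: [0.5137, 0.0064, 0.0952]
ft_force: [-2.1, -1.4, 9.4]
width: 0.0139
ee_pos: [0.5137, 0.0064, 0.0952]
ft_force: [-2.7, -0.5, 10.0]
width: 0.0136
ee_pos: [0.5137, 0.0064, 0.0951]
ft_force: [-3.2, -1.6, 9.6]
width: 0.014
```

View pics/scene10.png

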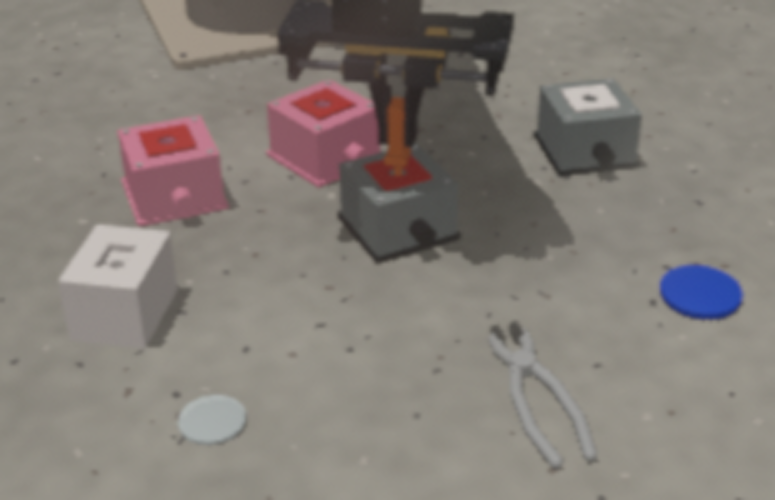

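The scene view shows the key standing in the red plate's aperture, crop (397,165). The lens, blank and pliers look undisturbed. I'll finish the hold and hand in.

```bash
python3 -m jog '[{"slide":[0.05,0,-0.01],"roll":0},{"slide":[0.05,0,-0.01],"roll":0},{"slide":[0.05,0,-0.01],"roll":0},{"slide":[0.05,0,-0.01],"roll":0},{"slide":[0.05,0,-0.01],"roll":0}]'|grep -E 'time|ee_pos|ft|wid'; python3 -m jog '[{"slide":[0.05,0,-0.01],"roll":0},{"slide":[0.05,0,-0.01],"roll":0},{"slide":[0.05,0,-0.01],"roll":0},{"slide":[0.05,0,-0.01],"roll":0},{"slide":[0.05,0,-0.01],"roll":0}]'|grep -E 'time|ee_pos|ft|wid'
python3 - <<'E'
from h import *
s=r.read_state();print(s['time'],s['ee_pos'],s['ft_force'],s['width'])
if s['ft_force'][2]>5: print(r.close_job())
E
```

```text
time: 15.07
ee_pos: [0.5137, 0.0064, 0.0952]
ft_force: [-3.4, 0.1, 10.1]
width: 0.0137
time: 15.48
ee_pos: [0.5137, 0.0064, 0.0952]
ft_force: [-2.6, -1.5, 9.8]
width: 0.0138
15.4833 [0.5137093  0.00636861 0.09516568] [-2.63363718 -1.46776418  9.83606932] 0.013818204473626887
the job is handed in; nothing more can be done
None
```

I lifted the reset key straight out of the nest and put its shank through the aperture of the red-plate grey box. I pressed the button to its stop and held it about 3.3 s, then handed in at 15.5 s, still gripping the key and pressing.

- **Button at its stop:** the last reading was a tool height of 0.0952 m, against about 0.0956 m expected at full travel. Push was about 10 N and steady, and the grip opening was 13.8 mm on the key. The button's travel can't be read directly, so "fully down" is judged from height and force. One reading just before the stop was low (2.3 N against 3.6 N earlier), probably sensor noise.
- **Side force:** about 3 N remained at the end, probably from the tool's slight tilt of about 0.5°.
- **Other objects:** by eye in the last scene picture, the white-plate box, pink boxes, lens, blank and pliers looked undisturbed; I did not measure them again.
- **Camera agreement:** the scene and wrist cameras disagreed by 2–4 mm in x. I relied on the wrist camera, and the shank went in with no contact force showing.

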